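# Change over the interlocked isolator bank

### The arm

A 6-joint arm with a two-finger parallel gripper is mounted at the origin on the work surface. World frame = base frame: x ahead of the robot, y to its left, z up, the work surface at z = 0. Lengths are in m, angles in rad, forces in N, time in s.
With the tool pointing down it reaches from about 0.275 to 1 m from the base axis. Payload 8.4 kg.
Tool frame: the origin (TCP) lies between the finger pads; the fingertips stand 19 mm ahead of it and the grasp point (between the pads) is the TCP (r.tip_extent is the distance from the TCP to the fingertips, in m); z points along the fingers, y is the line along which they close (so a half turn about z gives the same grasp; the last joint's range is limited). The gripper opens to 85 mm and grips with 20 to 120 N. Pads are 22 mm wide; open, the fingers measure 114 mm over their backs; the gripper's body (76 mm by 85 mm) begins 54 mm behind the grasp point. The pads swing forward as they close: fully open they stand 13 mm farther back than shut.
Start: joints at [1.286, 0.353, 1.633, -0, 1.155, -0.002], TCP at [0.174, 0.6, 0.25] pointing down, gripper open.
Joint ranges: [-2.63, 2.63], [-0.92, 2.1], [0.06, 2.66], [-1.3, 4.44], [0, 2.69], [-3.02, 3.02]. Speed limits (rad/s): [2.22, 2.22, 2.79, 3.14, 3.14, 3.14].

### API

Orientations are given as a rotation vector (axis times angle).
In Python, from rig import get_obs, eyes, hand_in, r gives the robot as it stands.
- The arm moves only by the shell command python3 -m creep 'ROWS' [FORCE]. ROWS is JSON, a list of rows, each an object of numbers: "dx", "dy", "dz": the shift along the tool's x, y, z in m; "rx", "ry", "rz": the turn, a rotation vector about the tool's x, y, z in degrees; "fingers": the opening, from 0 (shut) to 1 (fully open). In form: [{"dx": .., "dy": .., "dz": .., "rx": .., "ry": .., "rz": .., "fingers": ..}, ...]. A call has 1 to 8 rows; each row shifts and turns the commanded pose from where the row before left it, along the tool's axes as they then stand; what a row does not reach is not made up. A row lasts 1/10 s, in which the tool goes at most 50 mm and 8.59 degrees, less where a joint would pass 70% of its speed; a pose out of reach is approached as far as the arm can. A call is refused whole if a number of a shift passes 0.05 or a number of a turn 8.59, either way. A call with a gripper value outside its range is refused whole. The fingers move at their own pace and stop on an object; FORCE is the grip in N (left out, the last holds). Time passes only in rows, so rows that do not move let the fingers close. It gives the time, the measured TCP pose, the force, the opening and the grip force at its end, in the units of the state.
- get_obs(): the state, without advancing time (a new reading comes with each control period).
- eyes.grab_frame(name): name is "side" or "top" or "wrist"; returns a dict with "frame" (400x640x3 uint8, red, green, blue), "vertical_fov" (degrees; the focal length in pixels is half the picture's height over the tangent of half this angle, whatever the lens; pixels are square), "cx", "cy" (the principal point, pixels), "pose" (4x4, takes a point from camera to world coordinates); the wrist camera has in their place "mount" (4x4, takes a point from camera to tool coordinates, whose origin is the TCP and whose axes are the flange's). Camera axes: x right, y up, looking along -z (the intrinsics and any distortion apply to the point x, -y, -z); pixel columns grow to the right and rows downward; lengths in m; the calibration is good to about 2 mm. A picture is of the moment at which its call begins: read the wrist's pose just before it. There is no depth.
- hand_in(): hands the job in; it is judged then, once.
The state is a dict: "time_s": time; "qpos": joint angles; "joint_vel": joint speeds; "effort": joint torques, N m; "tool_pos": TCP position; "tool_rot": TCP orientation; "force": force on the tool from outside, world axes, zero at the start; "torque": the same for the moment, N m; "grip_width": finger opening in m; "grip_force": force on a finger pad.
Only numpy, scipy, OpenCV 4.12 (cv2) and the standard library are available. Lean on these libraries where they do the work, as an engineer would, in place of code of your own. Each camera call takes 0.05 s, during which the arm holds its last target. There are 200 camera calls.

### The job

On the stockroom test bench, change the supply over to the isolator with the green grip. The interlock lets only one of the three isolators be on at a time (a lever is on when it leans away from the robot, and its yellow pins block the others), so first throw the red lever that is on fully back towards the robot to off, then throw the green lever fully away from the robot to on. Leave the other red lever off and let go of everything.

Things in the scene. Friction and masses are not known exactly. Their poses are not given: they have to be found in the camera images.
- unit_green: Grey isolator unit with the green grip, fixed on the bank plate, 130 x 56 x 45 mm (x, y, z). Origin: centre of its underside, 12 mm above the table. x axis: its lever's ON direction (away from the robot, +-14 deg); z up. Lever pivot along y, 35 mm above the origin; 12 mm shaft; green bar grip, 22 mm thick, 36 mm long along y, 100 mm from the pivot. The 3 units stand 90 mm apart along y, in any order.
- lever_green (a joint): Its lever, rad: 0 fully OFF (leans 0.6 to the unit's -x, the robot's side), 1.2 fully ON (0.6 to +x), stops at both. Grip centre in unit frame: x=0.1 sin(q-0.6), z=0.035+0.1 cos(q-0.6) m. Needs about 2 N at the grip; stays where left. While another lever is ON, a yellow pin stands 30 mm out of this unit's top and stops this lever at about 0.25; it sinks as that one goes OFF.
- unit_red_a: Grey isolator unit with a red grip, fixed on the bank plate, 130 x 56 x 45 mm (x, y, z). Origin: centre of its underside, 12 mm above the table. x axis: its lever's ON direction (away from the robot, +-14 deg); z up. Lever pivot along y, 35 mm above the origin; 12 mm shaft; red bar grip, 22 mm thick, 36 mm long along y, 100 mm from the pivot. The 3 units stand 90 mm apart along y, in any order.
- lever_red_a (a joint): Its lever, rad: 0 fully OFF (leans 0.6 to the unit's -x, the robot's side), 1.2 fully ON (0.6 to +x), stops at both. Grip centre in unit frame: x=0.1 sin(q-0.6), z=0.035+0.1 cos(q-0.6) m. Needs about 2 N at the grip; stays where left. While another lever is ON, a yellow pin stands 30 mm out of this unit's top and stops this lever at about 0.25; it sinks as that one goes OFF.
- unit_red_b: Grey isolator unit with a red grip, fixed on the bank plate, 130 x 56 x 45 mm (x, y, z). Origin: centre of its underside, 12 mm above the table. x axis: its lever's ON direction (away from the robot, +-14 deg); z up. Lever pivot along y, 35 mm above the origin; 12 mm shaft; red bar grip, 22 mm thick, 36 mm long along y, 100 mm from the pivot. The 3 units stand 90 mm apart along y, in any order.
- lever_red_b (a joint): Its lever, rad: 0 fully OFF (leans 0.6 to the unit's -x, the robot's side), 1.2 fully ON (0.6 to +x), stops at both. Grip centre in unit frame: x=0.1 sin(q-0.6), z=0.035+0.1 cos(q-0.6) m. Needs about 2 N at the grip; stays where left. While another lever is ON, a yellow pin stands 30 mm out of this unit's top and stops this lever at about 0.25; it sinks as that one goes OFF.

How it is judged:
On the way, in this order (a step that is already met when the one before it is completed fails the run):
1. both red levers fully off while the green lever is still off (value of joint each of lever_red_a, lever_red_b below 0.17 rad and value of joint lever_green below 0.4 rad), for 0.1 s.
2. the green lever fully on (value of joint lever_green above 1.03 rad and value of joint each of lever_red_a, lever_red_b below 0.17 rad), for 0.2 s.
At the end, for the whole second after the job is handed in: The green lever is on (over 1.03 rad, within 10 degrees of its ON stop), both red levers are off (under 0.17 rad, within 10 degrees of their OFF stops), all at rest (all of step 2 and velocity of joint lever_green between -0.05 and 0.05 rad/s and velocity of joint lever_red_a between -0.05 and 0.05 rad/s and velocity of joint lever_red_b between -0.05 and 0.05 rad/s); the robot touches nothing.
It fails at once if the red lever that was off is thrown past a third of its travel (value of joint lever_red_b above 0.4 rad).
It also fails if it takes over 38 s, if anything falls off the work surface, if the arm or the gripper's body presses on something with over 40 N, if the wrist force passes 120 N, or if a joint passes its speed limit or range.

## Working session

There is one attempt and no reset: what is moved stays moved. The work goes in short steps, Python scripts to look and compute and a shell command to move; the robot and the scene stay as the last step left them, time stands still between calls to the robot, and variables do not carry over. Pictures are saved under pics/ and viewed, at most 10 in all, crops included, and the job is handed in when it is done.

```bash
mkdir -p pics; ls
python3 - <<'E'
from rig import get_obs, eyes, r
import cv2,pickle
o=get_obs();print(o)
d={}
for n in("top","side"):
    f=eyes.grab_frame(n);d[n]=f;cv2.imwrite(f"pics/{n}0.png",f["frame"][:,:,::-1]);print(n,{k:v for k,v in f.items() if k!="frame"})
pickle.dump(d,open("d.pkl","wb"))
E
```

```text
pics
{'time_s': 0.0, 'qpos': array([ 1.28559893e+00,  3.53676034e-01,  1.63418960e+00, -1.79878886e-06,
        1.15519586e+00, -2.39443148e-03]), 'joint_vel': array([-8.22376339e-05, -1.70453579e-03, -1.72336640e-03,  1.64809412e-04,
        1.09045838e-03,  3.01858207e-04]), 'effort': array([ 2.99555948e-03, -6.05249190e+01, -3.42074597e+01,  1.85572048e-04,
        9.13068478e-03, -6.69919544e-06]), 'tool_pos': array([0.17426687, 0.59971172, 0.24952052]), 'tool_rot': array([-4.42716322e-01, -3.11003042e+00,  2.28365028e-03]), 'force': array([ 0.29527039,  0.16590417, -0.03564457]), 'torque': array([-0.05340393,  0.03155446, -0.03320265]), 'grip_force': 0.0, 'grip_width': 0.0851802989371049}
top {'vertical_fov': 48.1386885626943, 'cx': 324.98931652944856, 'cy': 196.0159248527363, 'pose': array([[-0.00360669,  0.99001474, -0.14091773,  0.49753626],
       [-0.99998461, -0.00416485, -0.00366619,  0.05299916],
       [-0.00421648,  0.14090234,  0.99001452,  0.71226724],
       [ 0.        ,  0.        ,  0.        ,  1.        ]])}
side {'vertical_fov': 55.37200813162342, 'cx': 319.0152058943493, 'cy': 199.92606602164855, 'pose': array([[-0.93127109,  0.19258253, -0.30926707,  0.36243226],
       [-0.36430554, -0.48302837,  0.79621923,  0.5583357 ],
       [ 0.00395314,  0.85416366,  0.51998924,  0.41220541],
       [ 0.        ,  0.        ,  0.        ,  1.        ]])}
```

View pics/top0.png

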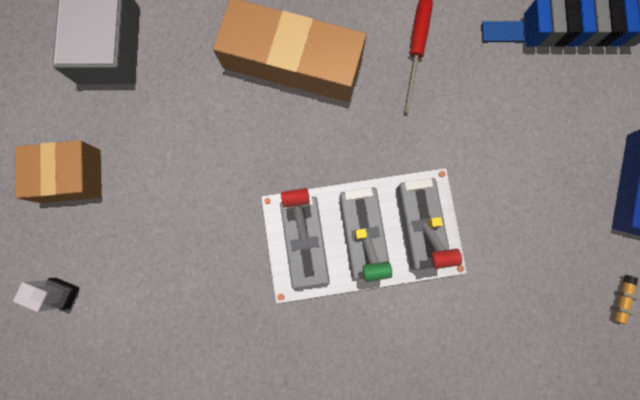

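View pics/side0.png

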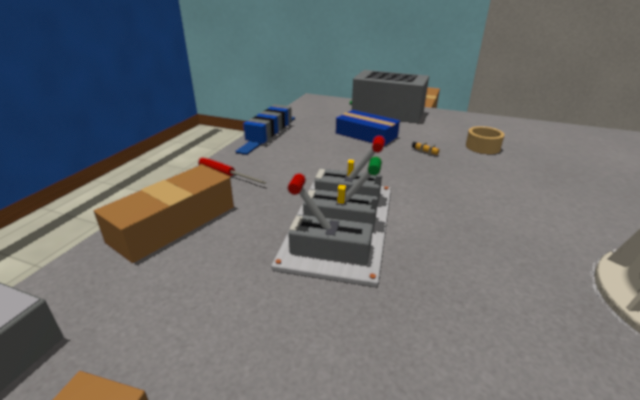

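Top: the ON red is at (295,198), which is +y and leaning away. Green is in the middle at (377,271), off. The other red is at (447,258), off, on the -y side. The plate screws are at (267,201), (442,174), (461,268) and (281,297). The side view agrees: ON red (297,183), green (375,165), OFF red (378,143).

```bash
cat > h.py <<'E'
import numpy as np, cv2
from scipy.optimize import least_squares
def proj(f,p):
    T=np.linalg.inv(f["pose"]);c=T[:3,:3]@p+T[:3,3]
    F=200/np.tan(np.radians(f["vertical_fov"])/2)
    return np.array([f["cx"]+F*c[0]/-c[2],f["cy"]-F*c[1]/-c[2]])
def blob(f,col,u,v,w=22):
    im=cv2.cvtColor(f["frame"],cv2.COLOR_RGB2HSV).astype(int)
    h,s,vv=im[...,0],im[...,1],im[...,2]
    m=((h<6)|(h>174))if col=="r" else((h>45)&(h<85))
    m=m&(s>130)&(vv>40);k=np.zeros_like(m);k[v-w:v+w,u-w:u+w]=1
    y,x=np.nonzero(m&k);return np.array([(x.min()+x.max())/2,(y.min()+y.max())/2])
def grip(P,i,q):  # i: +1 left unit, 0, -1
    x,y,a=P[:3];e=np.array([np.cos(a),np.sin(a)]);n=np.array([-e[1],e[0]])
    g=np.array([x,y])+n*.09*i+e*.1*np.sin(q-.6)
    return np.array([*g,.047+.1*np.cos(q-.6)])
E
python3 - <<'E'
from h import *;import pickle
d=pickle.load(open("d.pkl","rb"))
obs=[("top",1,1.2,"r",295,198),("top",0,0,"g",377,271),("top",-1,0,"r",447,258),("side",1,1.2,"r",297,183),("side",0,0,"g",375,165),("side",-1,0,"r",378,143)]
B=[blob(d[o[0]],*o[3:]) for o in obs];print(np.round(B,1).tolist())
scr=[(267,201),(442,174),(461,268),(281,297)]
def res(P,full=0):
    L=[proj(d[o[0]],grip(P,o[1],o[2]))-b for o,b in zip(obs,B)]
    R=np.array(L)
    return R if full else R.ravel()
s=least_squares(res,[.5,0,0],loss="soft_l1");print(s.x,np.degrees(s.x[2]));print(res(s.x,1).round(1))
# screws at z=.013
f=d["top"];F=200/np.tan(np.radians(f["vertical_fov"])/2)
W=[]
for u,v in scr:
    dd=f["pose"][:3,:3]@np.array([(u-f["cx"])/F,-(v-f["cy"])/F,-1]);c=f["pose"][:3,3]
    W.append((c+dd*(.013-c[2])/dd[2])[:2])
W=np.array(W);print(W.round(3),W.mean(0))
for i,n in((1,"redA"),(0,"green"),(-1,"redB")):print(n,grip(s.x,i,0).round(3),grip(s.x,i,1.2).round(3))
E
```

```text
[[295.0, 197.5], [377.5, 270.5], [446.5, 258.5], [296.0, 183.5], [374.5, 165.5], [378.0, 144.0]]
[ 0.53941169 -0.00295773  0.17000923] 9.740811248762956
[[-0.5 -0.9]
 [ 0.5 -0.1]
 [ 0.2 -0.3]
 [ 0.2  0.7]
 [ 0.5  0. ]
 [ 0.8  0.7]]
[[ 0.59   0.147]
 [ 0.632 -0.13 ]
 [ 0.484 -0.153]
 [ 0.441  0.123]] [ 0.53667016 -0.00332506]
redA [0.469 0.076 0.13 ] [0.58  0.095 0.13 ]
green [ 0.484 -0.013  0.13 ] [0.595 0.007 0.13 ]
redB [ 0.499 -0.101  0.13 ] [ 0.61  -0.082  0.13 ]
```

```bash
python3 -m creep '[{"dx":-0.033,"dy":-0.023,"fingers":0.6},{"dx":-0.033,"dy":-0.023},{"dx":-0.033,"dy":-0.023},{"dx":-0.033,"dy":-0.023},{"dx":-0.033,"dy":-0.023},{"dx":-0.033,"dy":-0.023},{"dx":-0.033,"dy":-0.023},{"dx":-0.033,"dy":-0.023}]'
python3 -m creep '[{"dx":-0.033,"dy":-0.023},{"dx":-0.033,"dy":-0.023},{"dx":-0.033,"dy":-0.023},{"dx":-0.033,"dy":-0.023},{"dx":-0.033,"dy":-0.023},{"dx":-0.033,"dy":-0.023},{"dx":-0.033,"dy":-0.023},{"dx":-0.033,"dy":-0.023}]'
python3 -m creep '[{"rz":8},{"rz":8},{"rz":8},{"rz":8},{"rz":8},{"rz":8},{"rz":8},{"rz":8}]'
cat >> h.py <<'E'
def to(target):
    from rig import get_obs
    from scipy.spatial.transform import Rotation as Ro
    o=get_obs();R=Ro.from_rotvec(o["tool_rot"]).as_matrix()
    print("axes y deg",np.degrees(np.arctan2(R[1,1],R[0,1])),"z",R[:,2].round(3),"pos",o["tool_pos"].round(4),"t",o["time_s"],"w",o["grip_width"],"F",o["force"].round(1))
    print("tool delta",(R.T@(np.array(target)-o["tool_pos"])).round(4))
E
python3 -c "
from h import *;to([.580,.095,.14])"
```

```text
axes y deg 73.79796767904772 z [-0.    -0.001 -1.   ] pos [0.1743 0.5998 0.2496] t 0.1 w 0.08522975640459989 F [ 0.4 -0.4 -0.5]
tool delta [-0.5304 -0.3714  0.1101]$[0]: bad value
$[0]: bad value
$[0]: bad value
```

```bash
python3 -m creep '[{"dx":-0.033,"dy":-0.023,"dz":0,"rx":0,"ry":0,"rz":0,"fingers":0.6},{"dx":-0.033,"dy":-0.023,"dz":0,"rx":0,"ry":0,"rz":0,"fingers":0.6},{"dx":-0.033,"dy":-0.023,"dz":0,"rx":0,"ry":0,"rz":0,"fingers":0.6},{"dx":-0.033,"dy":-0.023,"dz":0,"rx":0,"ry":0,"rz":0,"fingers":0.6},{"dx":-0.033,"dy":-0.023,"dz":0,"rx":0,"ry":0,"rz":0,"fingers":0.6},{"dx":-0.033,"dy":-0.023,"dz":0,"rx":0,"ry":0,"rz":0,"fingers":0.6},{"dx":-0.033,"dy":-0.023,"dz":0,"rx":0,"ry":0,"rz":0,"fingers":0.6},{"dx":-0.033,"dy":-0.023,"dz":0,"rx":0,"ry":0,"rz":0,"fingers":0.6}]'
```

```text
time_s: 0.9
tool_pos: [0.3772, 0.3483, 0.2501]
tool_rot: [-0.442, -3.11, 0.0]
force: [0.1, 0.6, 0.6]
grip_width: 0.0512
grip_force: 0.0
```

All keys are needed, and the motion matches the prediction.

```bash
python3 -m creep '[{"dx":-0.033,"dy":-0.023,"dz":0,"rx":0,"ry":0,"rz":0,"fingers":0.6},{"dx":-0.033,"dy":-0.023,"dz":0,"rx":0,"ry":0,"rz":0,"fingers":0.6},{"dx":-0.033,"dy":-0.023,"dz":0,"rx":0,"ry":0,"rz":0,"fingers":0.6},{"dx":-0.033,"dy":-0.023,"dz":0,"rx":0,"ry":0,"rz":0,"fingers":0.6},{"dx":-0.033,"dy":-0.023,"dz":0,"rx":0,"ry":0,"rz":0,"fingers":0.6},{"dx":-0.033,"dy":-0.023,"dz":0,"rx":0,"ry":0,"rz":0,"fingers":0.6},{"dx":-0.033,"dy":-0.023,"dz":0,"rx":0,"ry":0,"rz":0,"fingers":0.6},{"dx":-0.033,"dy":-0.023,"dz":0,"rx":0,"ry":0,"rz":0,"fingers":0.6}]'
python3 -m creep '[{"dx":0,"dy":0,"dz":0,"rx":0,"ry":0,"rz":8,"fingers":0.6},{"dx":0,"dy":0,"dz":0,"rx":0,"ry":0,"rz":8,"fingers":0.6},{"dx":0,"dy":0,"dz":0,"rx":0,"ry":0,"rz":8,"fingers":0.6},{"dx":0,"dy":0,"dz":0,"rx":0,"ry":0,"rz":8,"fingers":0.6},{"dx":0,"dy":0,"dz":0,"rx":0,"ry":0,"rz":8,"fingers":0.6},{"dx":0,"dy":0,"dz":0,"rx":0,"ry":0,"rz":8,"fingers":0.6},{"dx":0,"dy":0,"dz":0,"rx":0,"ry":0,"rz":8,"fingers":0.6},{"dx":0,"dy":0,"dz":0,"rx":0,"ry":0,"rz":8,"fingers":0.6}]'
python3 - <<'E'
from h import *;to([.580,.095,.14])
from rig import eyes
cv2.imwrite("pics/w1.png",eyes.grab_frame("wrist")["frame"][:,:,::-1])
E
```

```text
time_s: 1.7
tool_pos: [0.5794, 0.0979, 0.25]
tool_rot: [-0.443, -3.11, 0.0]
force: [-0.1, 0.0, -0.4]
grip_width: 0.0514
grip_force: 0.0
time_s: 2.5
tool_pos: [0.5785, 0.0994, 0.2499]
tool_rot: [-2.03, -2.397, 0.001]
force: [0.1, -0.4, -0.7]
grip_width: 0.0511
grip_force: 0.0
axes y deg 9.463817485687814 z [-0.001 -0.    -1.   ] pos [0.5785 0.0994 0.2499] t 2.5 w 0.05114266317978521 F [ 0.1 -0.4 -0.7]
tool delta [-0.0046  0.0009  0.1099]
```

View pics/w1.png

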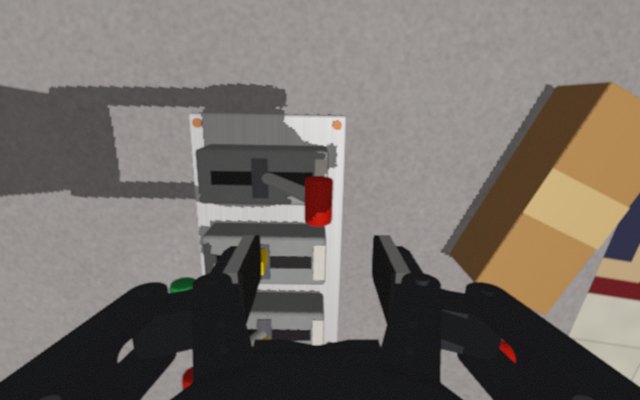

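The wrist view shows the red bar at (318,200), centred between the fingers at column ~316. I'll go down over it.

```bash
python3 -m creep '[{"dx":-0.0045,"dy":0.001,"dz":0.03,"rx":0,"ry":0,"rz":0,"fingers":0.6},{"dx":0,"dy":0,"dz":0.03,"rx":0,"ry":0,"rz":0,"fingers":0.6},{"dx":0,"dy":0,"dz":0.025,"rx":0,"ry":0,"rz":0,"fingers":0.6},{"dx":0,"dy":0,"dz":0.025,"rx":0,"ry":0,"rz":0,"fingers":0.6},{"dx":0,"dy":0,"dz":0,"rx":0,"ry":0,"rz":0,"fingers":0.6}]'
python3 - <<'E'
from h import *;to([.469,.076,.14])
E
```

```text
time_s: 3.05
tool_pos: [0.578, 0.0948, 0.1369]
tool_rot: [-2.018, -2.402, 0.008]
force: [-0.4, -1.0, 0.0]
grip_width: 0.0514
grip_force: 0.0
axes y deg 9.936330136413677 z [-0.006 -0.001 -1.   ] pos [0.578  0.0948 0.1369] t 3.05 w 0.05137505691982299 F [-0.4 -1.   0. ]
tool delta [ 0.0003 -0.1107 -0.0024]
```

```bash
python3 -m creep '[{"dx":0,"dy":-0.015,"dz":-0.001,"rx":0,"ry":0,"rz":0,"fingers":0.6},{"dx":0,"dy":-0.015,"dz":-0.001,"rx":0,"ry":0,"rz":0,"fingers":0.6},{"dx":0,"dy":-0.015,"dz":0,"rx":0,"ry":0,"rz":0,"fingers":0.6},{"dx":0,"dy":-0.015,"dz":0,"rx":0,"ry":0,"rz":0,"fingers":0.6},{"dx":0,"dy":-0.015,"dz":0,"rx":0,"ry":0,"rz":0,"fingers":0.6},{"dx":0,"dy":-0.015,"dz":0,"rx":0,"ry":0,"rz":0,"fingers":0.6},{"dx":0,"dy":-0.015,"dz":0,"rx":0,"ry":0,"rz":0,"fingers":0.6},{"dx":0,"dy":0,"dz":0,"rx":0,"ry":0,"rz":0,"fingers":0.6}]'
python3 -m creep '[{"dx":0,"dy":-0.006,"dz":0,"rx":0,"ry":0,"rz":0,"fingers":0.6},{"dx":0,"dy":-0.006,"dz":0,"rx":0,"ry":0,"rz":0,"fingers":0.6},{"dx":0,"dy":0,"dz":0,"rx":0,"ry":0,"rz":0,"fingers":0.6}]'
```

```text
time_s: 3.85
tool_pos: [0.476, 0.0772, 0.1433]
tool_rot: [2.022, 2.405, 0.0]
force: [-0.2, -0.1, 0.6]
grip_width: 0.0509
grip_force: 0.0
time_s: 4.15
tool_pos: [0.4649, 0.0752, 0.1424]
tool_rot: [-2.023, -2.403, 0.0]
force: [0.7, -0.3, -0.6]
grip_width: 0.0513
grip_force: 0.0
```

```bash
python3 -m creep '[{"dx":0,"dy":-0.004,"dz":0,"rx":0,"ry":0,"rz":0,"fingers":0.6},{"dx":0,"dy":-0.004,"dz":0,"rx":0,"ry":0,"rz":0,"fingers":0.6},{"dx":0,"dy":0,"dz":0,"rx":0,"ry":0,"rz":0,"fingers":0.6}]'
python3 - <<'E'
from rig import eyes;import cv2
f=eyes.grab_frame("side")["frame"][:,:,::-1]
cv2.imwrite("pics/s2.png",cv2.resize(f[100:300,220:460],None,fx=3,fy=3,interpolation=cv2.INTER_CUBIC))
E
```

```text
time_s: 4.45
tool_pos: [0.4567, 0.0738, 0.1421]
tool_rot: [-2.023, -2.403, 0.001]
force: [-0.7, -0.5, -0.5]
grip_width: 0.0509
grip_force: 0.1
```

View pics/s2.png

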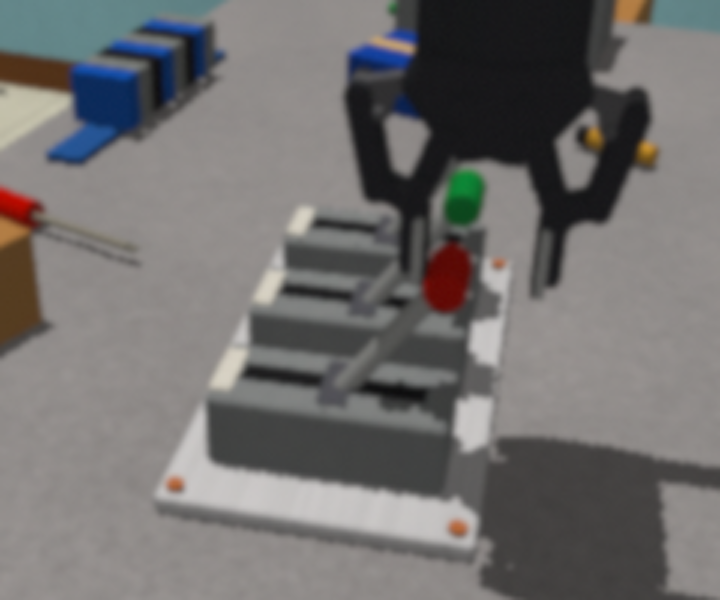

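The red bar is now at crop (447,277), or full-frame (369,192). It leans back with the finger against it, and the yellow pins have sunk. I'll work out its angle.

Run:
```python
from h import *;import pickle
from rig import eyes
P=[.5394,-.00296,.170]
f=eyes.grab_frame("side");b=blob(f,"r",369,192);print(b)
for q in(0,.1,.2,.3):print(q,proj(f,grip(P,1,q)).round(1))
```

```text
[368.5 191.5]
0 [370.2 191.9]
0.1 [364.7 188.2]
0.2 [358.8 185. ]
0.3 [352.6 182.4]
```

```bash
python3 -m creep '[{"dx":0,"dy":-0.003,"dz":0,"rx":0,"ry":0,"rz":0,"fingers":0.6},{"dx":0,"dy":0,"dz":0,"rx":0,"ry":0,"rz":0,"fingers":0.6}]'
python3 -m creep '[{"dx":0,"dy":0.012,"dz":0,"rx":0,"ry":0,"rz":0,"fingers":0.6},{"dx":0,"dy":0,"dz":-0.03,"rx":0,"ry":0,"rz":0,"fingers":0.6},{"dx":0,"dy":0,"dz":-0.03,"rx":0,"ry":0,"rz":0,"fingers":0.6},{"dx":0,"dy":0,"dz":0,"rx":0,"ry":0,"rz":0,"fingers":0.6}]'
python3 - <<'E'
from h import *;to([.484,-.013,.14])
E
```

```text
time_s: 4.75
tool_pos: [0.4559, 0.0737, 0.1426]
tool_rot: [2.022, 2.401, 0.004]
force: [6.1, 1.3, -4.4]
grip_width: 0.0511
grip_force: 3.1
time_s: 5.15
tool_pos: [0.4687, 0.0759, 0.2056]
tool_rot: [2.021, 2.4, 0.006]
force: [0.7, 0.1, -0.3]
grip_width: 0.0513
grip_force: 0.0
axes y deg 9.79974453903966 z [ 0.005  0.001 -1.   ] pos [0.4687 0.0759 0.2056] t 5.15 w 0.05132769549504176 F [ 0.7  0.1 -0.3]
tool delta [-0.0902 -0.0004  0.0656]
```

The lever hit its stop at 6 N. Moving on to green.

```bash
python3 -m creep '[{"dx":-0.03,"dy":0,"dz":0,"rx":0,"ry":0,"rz":0,"fingers":0.6},{"dx":-0.03,"dy":0,"dz":0,"rx":0,"ry":0,"rz":0,"fingers":0.6},{"dx":-0.03,"dy":0,"dz":0,"rx":0,"ry":0,"rz":0,"fingers":0.6},{"dx":0,"dy":0,"dz":0.02,"rx":0,"ry":0,"rz":0,"fingers":0.6},{"dx":0,"dy":0,"dz":0.022,"rx":0,"ry":0,"rz":0,"fingers":0.6},{"dx":0,"dy":0,"dz":0.022,"rx":0,"ry":0,"rz":0,"fingers":0.6},{"dx":0,"dy":0,"dz":0,"rx":0,"ry":0,"rz":0,"fingers":0.6}]'
python3 - <<'E'
from h import *;to([.595,.007,.14])
from rig import eyes
P=[.5394,-.00296,.170]
f=eyes.grab_frame("side");print(blob(f,"r",369,192),proj(f,grip(P,1,0)))
E
```

```text
time_s: 5.85
tool_pos: [0.4794, -0.0133, 0.1355]
tool_rot: [-2.021, -2.399, 0.006]
force: [-0.1, 0.9, -0.5]
grip_width: 0.051
grip_force: 0.0
axes y deg 9.785587821335392 z [-0.006  0.    -1.   ] pos [ 0.4794 -0.0133  0.1355] t 5.85 w 0.05104831816211291 F [-0.1  0.9 -0.5]
tool delta [ 0.0004  0.1173 -0.0052]
[369.5 191.5] [370.2251471  191.89723888]
```

```bash
python3 -m creep '[{"dx":0,"dy":0.016,"dz":-0.002,"rx":0,"ry":0,"rz":0,"fingers":0.6},{"dx":0,"dy":0.016,"dz":-0.002,"rx":0,"ry":0,"rz":0,"fingers":0.6},{"dx":0,"dy":0.016,"dz":-0.001,"rx":0,"ry":0,"rz":0,"fingers":0.6},{"dx":0,"dy":0.016,"dz":0,"rx":0,"ry":0,"rz":0,"fingers":0.6},{"dx":0,"dy":0.016,"dz":0,"rx":0,"ry":0,"rz":0,"fingers":0.6},{"dx":0,"dy":0.016,"dz":0,"rx":0,"ry":0,"rz":0,"fingers":0.6},{"dx":0,"dy":0.016,"dz":0,"rx":0,"ry":0,"rz":0,"fingers":0.6},{"dx":0,"dy":0.004,"dz":0,"rx":0,"ry":0,"rz":0,"fingers":0.6}]'
python3 -m creep '[{"dx":0,"dy":0.004,"dz":0,"rx":0,"ry":0,"rz":0,"fingers":0.6},{"dx":0,"dy":0.004,"dz":0,"rx":0,"ry":0,"rz":0,"fingers":0.6},{"dx":0,"dy":0,"dz":0,"rx":0,"ry":0,"rz":0,"fingers":0.6}]'
```

```text
time_s: 6.7
tool_pos: [0.5972, 0.0068, 0.1441]
tool_rot: [2.023, 2.403, 0.001]
force: [-2.0, -0.8, -0.5]
grip_width: 0.0513
grip_force: 1.0
time_s: 7.0
tool_pos: [0.6037, 0.0079, 0.1435]
tool_rot: [2.024, 2.403, 0.0]
force: [0.1, 0.1, -0.7]
grip_width: 0.0513
grip_force: 0.4
```

```bash
python3 -m creep '[{"dx":0,"dy":0.003,"dz":0,"rx":0,"ry":0,"rz":0,"fingers":0.6},{"dx":0,"dy":0.003,"dz":0,"rx":0,"ry":0,"rz":0,"fingers":0.6},{"dx":0,"dy":0,"dz":0,"rx":0,"ry":0,"rz":0,"fingers":0.6}]'
python3 -m creep '[{"dx":0,"dy":0.002,"dz":0,"rx":0,"ry":0,"rz":0,"fingers":0.6},{"dx":0,"dy":0,"dz":0,"rx":0,"ry":0,"rz":0,"fingers":0.6}]'
```

```text
time_s: 7.3
tool_pos: [0.6097, 0.0089, 0.1433]
tool_rot: [-2.024, -2.403, 0.0]
force: [-1.0, -0.5, -1.2]
grip_width: 0.0515
grip_force: 0.7
time_s: 7.5
tool_pos: [0.6101, 0.009, 0.143]
tool_rot: [-2.022, -2.401, 0.004]
force: [-8.5, -1.2, 2.5]
grip_width: 0.0512
grip_force: 3.9
```

The green lever is at its ON stop (8.5 N). I'll back off, lift clear and check.

```bash
python3 -m creep '[{"dx":0,"dy":-0.012,"dz":0,"rx":0,"ry":0,"rz":0,"fingers":0.6},{"dx":0,"dy":0,"dz":-0.03,"rx":0,"ry":0,"rz":0,"fingers":0.6},{"dx":0,"dy":0,"dz":-0.04,"rx":0,"ry":0,"rz":0,"fingers":0.6},{"dx":0,"dy":0,"dz":-0.04,"rx":0,"ry":0,"rz":0,"fingers":0.6},{"dx":0,"dy":0,"dz":0,"rx":0,"ry":0,"rz":0,"fingers":0.6},{"dx":0,"dy":0,"dz":0,"rx":0,"ry":0,"rz":0,"fingers":0.6}]'
python3 - <<'E'
from h import *;from rig import eyes
P=[.5394,-.00296,.170]
f=eyes.grab_frame("side")
for i,q,c in((1,0,"r"),(0,1.2,"g"),(-1,0,"r")):
    p=proj(f,grip(P,i,q));print(p.round(1),proj(f,grip(P,i,abs(q-.17))).round(1),blob(f,c,*p.astype(int)))
cv2.imwrite("pics/s3.png",f["frame"][:,:,::-1])
E
```

```text
time_s: 8.1
tool_pos: [0.6004, 0.0072, 0.2547]
tool_rot: [2.022, 2.401, 0.004]
force: [-0.5, 0.5, -0.5]
grip_width: 0.051
grip_force: 0.0
[370.2 191.9] [360.6 185.9] [369. 192.]
[309.3 159.5] [317.7 155.8] [309.5 159.5]
[378.8 144.7] [371.2 139.9] [378.  143.5]
```

View pics/s3.png

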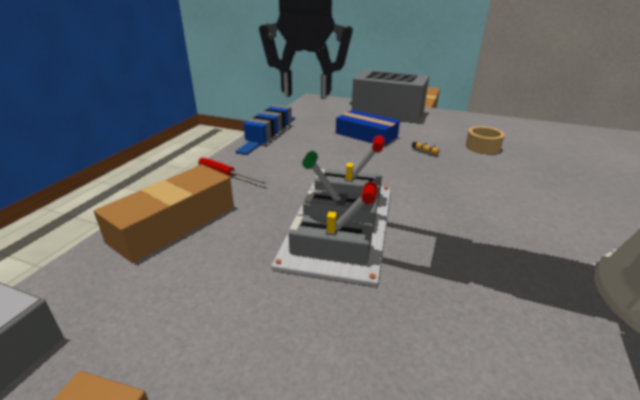

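Green is at (309,160), on its ON stop. The reds at (369,192) and (378,144) are off. Pins are up on both red units and the gripper is clear.

```bash
python3 -c "
from rig import hand_in;print(hand_in())"
```

```text
the job is handed in; nothing more can be done
None
```

The supply is changed over to the green isolator: green is fully on, both red levers are off, the gripper is clear of everything, and the job was handed in at about 8 s of the 38 s allowed (the hand-in returned no verdict).

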